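Fit the filter module and hold the inspection flap at the index needle

ROBOT

A 6-joint arm with a two-finger parallel gripper is mounted at the origin on the work surface. World frame = base frame: x ahead of the robot, y to its left, z up, the work surface at z = 0. Lengths are in m, angles in degrees, forces in N, time in s.
With the tool pointing down it reaches from about 0.4 to 0.825 m from the base axis. Payload 7 kg.
Tool frame: the origin (TCP) lies midway between the tips of the shut fingers; the grasp point (between the pads) lies 19 mm behind it; z points along the fingers, y is the line along which they close (so a half turn about z gives the same grasp; the last joint's range is limited). The gripper opens to 88 mm and grips with 3 to 60 N. Pads are 19 mm wide; open, the fingers measure 130 mm over their backs; the gripper's body (78 mm by 193 mm) begins 47 mm behind the grasp point.
Start: joints at [84.173, 20.546, 0.682, 0, -70.136, -16.507], TCP at [0.257, 0.624, 0.196] pointing down, gripper open.
Joint ranges: [-176.03, 176.03], [-82.01, 121.73], [-58.28, 71.71], [-173.87, 95.51], [-174.79, -0.11], [-173.66, 173.66]. Speed limits (degrees/s): [136.94, 136.94, 172.46, 180, 180, 180].

INTERFACE

Orientations are given as a 3x3 rotation matrix whose columns are the frame's x, y, z axes.
In Python, from rig import robot gives the robot as it stands. Calls block until the motion is done:
- robot.goto(position, orientation): joint-space move of the TCP to a pose.
- robot.servo_line(position, ori=None, speed=0.15): straight line of the TCP; ori=None keeps the orientation; speed is the mean speed in m/s.
- robot.movej(angles): joint-space move.
- robot.move_gripper(opening): opening from 0.0 (shut) to 1.0 (fully open); the grip force is fixed at half the most; returns when the fingers have stopped.
- robot.dwell(seconds).
- robot.ik(position, orientation): joint angles nearest the present ones, or None.
- robot.grab_frame(name): name is "scene" or "top"; returns (picture, depth): 420x560x3 uint8, red, green, blue; 420x560 float32, m along the optical axis (not along the pixel's ray), 0 where there is no reading.
- robot.camera_info(name): a dict with "vfov" (degrees; the focal length in pixels is half the picture's height over the tangent of half this angle, whatever the lens; pixels are square), "cx", "cy" (the principal point, pixels), "view" (4x4, takes a point from world to camera coordinates). Camera axes: x right, y down, z forward; pixel columns grow to the right and rows downward; lengths in m; the calibration is good to about 2 mm. A picture is of the moment at which its call begins. camera_info takes no time and is no camera call.
A pose or a line that the arm cannot do raises robot.Unreachable and nothing moves.
- robot.job_done(): hands the job in; it is judged then, once.
Readings, each from a call of its own:
- robot.read_t(): time.
- robot.read_qpos(): joint angles.
- robot.read_qvel(): joint speeds.
- robot.read_effort(): joint torques, N m.
- robot.read_position(): TCP position.
- robot.read_tcp_rot(): TCP orientation.
- robot.read_force(): force on the tool from outside, world axes, zero at the start.
- robot.read_ft_torque(): the same for the moment, N m.
- robot.read_grip_width(): opening from 0.0 (shut) to 1.0 (fully open).
- robot.read_finger_force(): force on a finger pad.
Only numpy, scipy, OpenCV 4.12 (cv2) and the standard library are available. Lean on these libraries where they do the work, as an engineer would, in place of code of your own. Each camera call takes 0.05 s, during which the arm holds its last target. There are 200 camera calls.

TASK

Take the filter module, put it in the rectangular socket in the top of the imaging unit and push it down firmly (about 10 N) until it sits fully home and flush, with the inspection flap still shut. Then lift the flap by its bar until it lies parallel to the index needle beside it, and finish while still holding it there with the fingers: it falls shut if let go. Leave the needle's setting and the other things on the bench as they are.

Things in the scene. Friction and masses are not known exactly. Their poses are not given: they have to be found in the camera images.
- module: filter module, loose, black plastic, about 0.12 kg: a block 44 (its x) x 32 (its y) x 24 mm tall, with an upright grip tab 26 (x) x 14 (y) mm on its middle that rises 32 mm above the block (top 56 mm above the underside). Origin: centre of the underside, z up. It may go into the socket either way round (half turn).
- unit: imaging unit, fixed to the bench, housing 180 (its x) x 330 (its y) x 85 mm tall; origin: centre of its underside, z up, front faces its -x. It is turned differently each time. The socket is in the top on its -y side; the flap and the needle are on its +y side.
- socket_floor (a point): centre of the floor of the rectangular socket, axes as the unit's: 47 (x) x 35 (y) mm, 24 mm deep, 3 mm chamfer; mouth level with the unit's top, 85 mm above the bench (floor 61 mm). The module is home with its underside on this floor and its x along the unit's x, block top level with the mouth. The flap's nearest edge is 75 mm from the socket's centre, to +y.
- flap: aluminium inspection flap 145 x 150 (along the hinge) x 8 mm, about 0.35 kg, hinged freely at its +x edge. Origin: midway on the hinge axis, 97 mm above the bench. Shut, its axes are the unit's and it lies level from the hinge to -x; it opens by turning about +y, free edge up and back (0 to 1.35 rad). It falls shut when let go (about 1.7 N at the bar).
- flap_bar (a point): middle of the flap's lifting bar, axes as the flap's: a round steel bar 10 mm thick along the flap's y, 100 mm clear between its two stalks, 190 mm from the hinge axis in the plate's plane; 40 mm clear from bar to plate edge (so open the gripper about 40 mm only) and nearly as much (35 mm) to the unit's front; shut, 97 mm above the bench. It can turn between the finger pads.
- needle (a joint): angle of the index needle above level, rad (0.5 to 0.95). The needle is a straight steel pointer 8 mm wide with a round 22 mm end, turning on the flap's hinge axis 14 mm beside the flap's +y edge, in front of a dark curved bow with ticks; it stays where it was set. The flap is at the mark when its opening angle equals this.
- needle_tip (a point): far end of the index needle, 230 mm from the hinge axis; its axes are the flap's when the flap is at the mark
- lens: steel microscope lens, round, 32 mm across, 44 mm tall, standing; origin: on its underside; leave alone
- slidebox: flat closed slide box 76 x 36 x 28 mm, its long side along its x; origin: on its underside; leave alone
- tube: capped specimen tube, 28 mm across, 75 mm tall, standing; origin: on its underside; leave alone
- dish: flat closed glass dish, 60 mm across, 14 mm tall; origin: on its underside; leave alone
- stick: thin wooden stick 150 x 16 x 4 mm, lying; origin: on its underside; leave alone
- driver: screwdriver, lying; leave alone
There are look-alikes about, which are no part of the job. What is shaped like the module but orange or yellow is not meant.

How it is judged:
By the outcome, as a careful person would: the job done as asked, in the order asked, and still so for the second after the job is handed in, while the arm keeps its last pose, push and grip.
It also fails if it takes over 54 s, if anything falls off the work surface, if the arm or the gripper's body presses on something with over 40 N, if the wrist force passes 120 N, or if a joint passes its speed limit or range.

## Working session

There is one attempt and no reset: what is moved stays moved. The work goes in short steps, each a Python script; the robot and the scene stay as the last script left them, time stands still between calls to the robot, and variables do not carry over. Pictures are saved under pics/ and viewed, at most 10 in all, crops included, and the job is handed in when it is done.

```bash
mkdir -p pics; ls; python3 - <<'E'
from rig import robot
import cv2,numpy as np
for n in("scene","top"):
    p,d=robot.grab_frame(n); cv2.imwrite(f"pics/{n}0.png",cv2.cvtColor(p,cv2.COLOR_RGB2BGR)); np.savez(f"{n}0.npz",p=p,d=d)
    i=robot.camera_info(n); print(n,i["vfov"],i["cx"],i["cy"],np.round(i["view"],3).tolist(),(d>0).mean())
print(robot.read_t())
E
```

```text
pics
scene 44.963276585214665 280.91209410002773 210.63229412634027 [[0.12, 0.993, 0.009, -0.064], [0.669, -0.074, -0.74, -0.297], [-0.734, 0.095, -0.673, 1.702], [0.0, 0.0, 0.0, 1.0]] 0.9961777210884354
top 56.07121792368193 275.365311422301 214.15219023719985 [[0.017, -1.0, -0.011, -0.021], [-1.0, -0.016, -0.023, 0.527], [0.023, 0.011, -1.0, 0.969], [0.0, 0.0, 0.0, 1.0]] 0.9960459183673469
0.1
```

View pics/scene0.png

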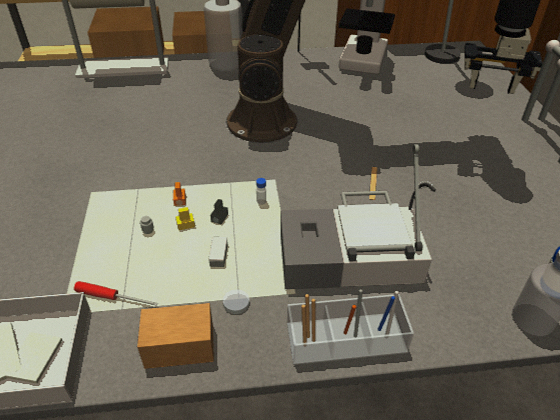

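View pics/top0.png

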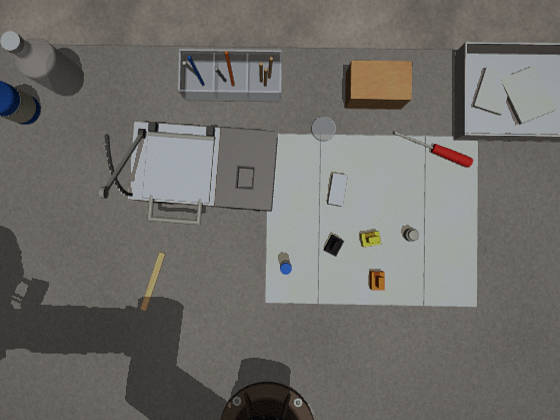

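The scene view shows the black module at (219,211), the unit's socket at (310,229), the bar at (365,195) and the needle from (410,250) up to (415,148). In the top view the module is at (333,244), the socket at (245,177), the bar at (175,211), and the needle runs from (150,128) to (105,192).

```bash
cat > h.py <<'E'
import numpy as np,cv2
from rig import robot
def cam(n):
    i=robot.camera_info(n); f=210/np.tan(np.radians(i["vfov"]/2)); return f,i["cx"],i["cy"],np.array(i["view"])
def cloud(n,d):
    f,cx,cy,V=cam(n); v,u=np.mgrid[:420,:560]
    P=np.stack([(u-cx)*d/f,(v-cy)*d/f,d],-1)
    return (P-V[:3,3])@V[:3,:3]
def ray(n,uv):
    f,cx,cy,V=cam(n); uv=np.atleast_2d(uv).astype(float)
    D=np.c_[(uv[:,0]-cx)/f,(uv[:,1]-cy)/f,np.ones(len(uv))]@V[:3,:3]
    return -V[:3,:3].T@V[:3,3],D
def onplane(n,uv,z):
    o,D=ray(n,uv); return o+D*((z-o[2])/D[:,2])[:,None]
def tri(uv1,uv2,n1="top",n2="scene"):
    o1,d1=ray(n1,uv1); o2,d2=ray(n2,uv2); d1=d1[0];d2=d2[0]
    s=np.linalg.lstsq(np.c_[d1,-d2],o2-o1,rcond=None)[0]
    a=o1+s[0]*d1;b=o2+s[1]*d2; return (a+b)/2,np.linalg.norm(a-b)
E
python3 - <<'E'
from h import *
S={n:np.load(n+"0.npz") for n in("top","scene")}
C={n:cloud(n,S[n]["d"]) for n in S}
def rect(n,m,lab):
    X=C[n][m]
    if len(X)<8: print(lab,n,len(X));return
    r=cv2.minAreaRect(X[:,:2].astype(np.float32)*1000); print(lab,n,len(X),"c",np.round(r[0],1),"size",np.round(r[1],1),"ang",round(r[2],1),"z med",np.round(np.median(X[:,2]),4))
for n,(u0,u1,v0,v1) in {"top":(318,350,228,260),"scene":(205,235,195,228)}.items():
    box=np.zeros((420,560),bool); box[v0:v1,u0:u1]=1
    z=C[n][...,2]; blk=S[n]["p"].max(-1)<75
    rect(n,box&blk,"black"); rect(n,box&(z>.045),"tab"); rect(n,box&(z>.012)&(z<.035),"block")
    print(np.percentile(z[box],[5,50,99]))
n="top"; z=C[n][...,2]
box=np.zeros((420,560),bool); box[110:228,90:285]=1
print(np.histogram(z[box],np.arange(0,.3,.01))[0])
rect(n,box&(z>.078)&(z<.092),"housing"); 
# crops
out=[]
for n,(u0,v0,w,h) in {"top":(90,110,200,120),"scene":(270,140,170,150)}.items():
    c=cv2.cvtColor(S[n]["p"],cv2.COLOR_RGB2BGR)[v0:v0+h,u0:u0+w]
    out.append(cv2.resize(c,(400,int(400/w*h)) if 0 else (int(w*3.0),int(h*3.0)) if n=="x" else (400,int(400*h/w)),interpolation=cv2.INTER_CUBIC))
H=max(o.shape[0] for o in out); out=[cv2.copyMakeBorder(o,0,H-o.shape[0],0,0,0) for o in out]
t=cv2.cvtColor(S["top"]["p"],cv2.COLOR_RGB2BGR)[220:270,310:360]; s=cv2.cvtColor(S["scene"]["p"],cv2.COLOR_RGB2BGR)[190:240,195:245]
b=np.hstack([cv2.resize(x,(240,240),interpolation=cv2.INTER_CUBIC) for x in(t,s)]); b=cv2.copyMakeBorder(b,0,0,0,320,0)
img=np.vstack([np.hstack(out),b]); cv2.imwrite("pics/crop1.png",img[:600]); print(img.shape)
E
```

```text
black top 249 c [480.2 -97.5] size [156.5  42.7] ang 65.8 z med 0.0262
tab top 80 c [482.3 -94.2] size [148.4  25.1] ang 64.4 z med 0.0572
block top 176 c [ 454.1 -155. ] size [32.2 44.5] ang 63.8 z med 0.0254
[-0.00018202  0.00321814  0.0596076 ]
black scene 267 c [ 948.1 -148.7] size [1014.8   44. ] ang 0.8 z med 0.0249
tab scene 65 c [ 949.4 -143.3] size [1012.3   19.9] ang 1.6 z med 0.0554
block scene 160 c [ 457.6 -157. ] size [32.7 48.4] ang 65.5 z med 0.0237
[-0.00063983  0.00305439  0.05809052]
[8597   20   18   20   25   61  313   52 6056  418 4726   66   23   25
   34   33   36   39   28   32   54   56   75   81   32   28   44   42
    0]
housing top 6145 c [634.4 156.9] size [329.9 180.5] ang 86.5 z med 0.0865
(592, 800, 3)
```

View pics/crop1.png

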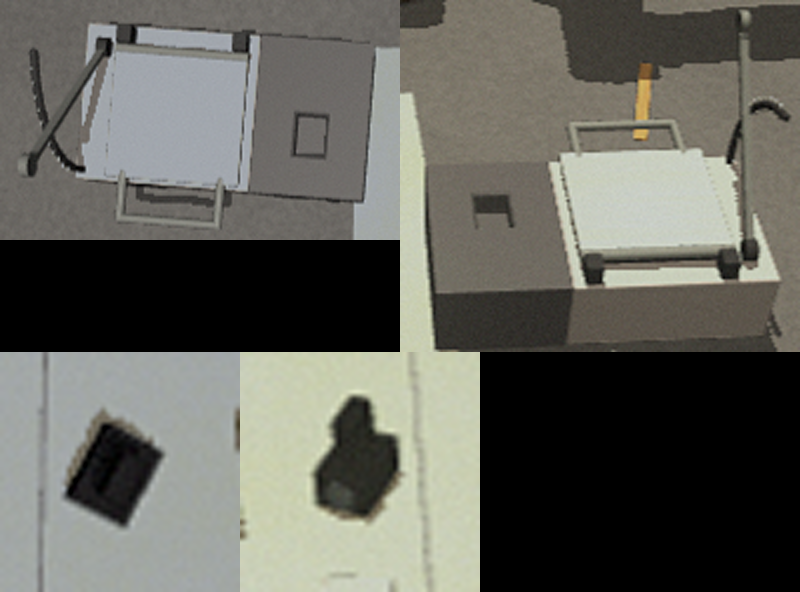

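The crop shows the empty socket, the flap shut, the bar in front with its stalks, and the needle raised on the +y side. The module stands upright with its tab visible. Next I measure each of these in both views.

```bash
python3 - <<'E'
from h import *
S={n:np.load(n+"0.npz") for n in("top","scene")}
C={n:cloud(n,S[n]["d"]) for n in S}
def rect(n,m,lab):
    X=C[n][m&(S[n]["d"]>0.1)]
    r=cv2.minAreaRect(X[:,:2].astype(np.float32)*1000); print(lab,n,len(X),"c",np.round(r[0],1),"size",np.round(r[1],1),"ang",round(r[2],1),"z med",np.round(np.median(X[:,2]),4)); return r
for n,(u0,u1,v0,v1) in {"top":(318,350,228,260),"scene":(205,235,195,228)}.items():
    box=np.zeros((420,560),bool); box[v0:v1,u0:u1]=1
    z=C[n][...,2]
    rect(n,box&(z>.045),"tab"); rect(n,box&(z>.012)&(z<.035),"block")
R={}
for n,(u0,u1,v0,v1) in {"top":(95,285,110,225),"scene":(270,440,140,290)}.items():
    box=np.zeros((420,560),bool); box[v0:v1,u0:u1]=1; z=C[n][...,2]
    m=box&(z>.078)&(z<.092); l,lab,st,ce=cv2.connectedComponentsWithStats(m.astype(np.uint8)); 
    R[n]=rect(n,m,"housing")
# average unit pose
def pose(r):
    (c,(a,b),t)=r
    if a>b: t-=90      # direction of short side = unit x
    return np.array([*c,(t+90)%180-90])
print({n:pose(R[n]) for n in R})
c=pose(R["top"]); yaw=np.radians(c[2]); Ru=np.array([[np.cos(yaw),-np.sin(yaw)],[np.sin(yaw),np.cos(yaw)]])
for n in S:
    X=C[n].copy(); U=np.concatenate([(X[...,:2]*1000-c[:2])@Ru,X[...,2:]*1000],-1); ok=S[n]["d"]>.1
    # socket: points below 80 within the housing top, -y side
    m=ok&(abs(U[...,0])<80)&(U[...,1]>-155)&(U[...,1]<-25)&(U[...,2]<80)
    if n=="top":
        g=S[n]["p"].mean(-1)
    print(n,"socket low pts",m.sum(),"floor z",np.median(U[m][:,2]),"uv bbox",U[m].min(0),U[m].max(0))
    # bar
    m=ok&(U[...,0]<-98)&(U[...,0]>-145)&(U[...,1]>0)&(U[...,1]<160)&(U[...,2]>70)&(U[...,2]<120)
    m2=m&(U[...,0]<-118); B=U[m2]; print(n,"bar",len(B),"x",np.percentile(B[:,0],[5,50,95]).round(1),"y",B[:,1].min().round(1),B[:,1].max().round(1),"z",np.percentile(B[:,2],[10,50,90]).round(1))
    # flap plate
    m=ok&(U[...,2]>94)&(U[...,2]<108)&(U[...,0]>-90)&(U[...,0]<90)&(U[...,1]>-10); F=U[m]
    print(n,"flap x",np.percentile(F[:,0],[1,99]).round(1),"y",np.percentile(F[:,1],[1,99]).round(1),"z",np.median(F[:,2]).round(1))
    # needle
    m=ok&(U[...,2]>125)&(U[...,2]<330)&(abs(U[...,0])<140)&(U[...,1]>120)&(U[...,1]<200); N=U[m]
    print(n,"needle",len(N),"y",np.percentile(N[:,1],[5,50,95]).round(1))
    for y in (0,): 
        k=cv2.fitLine(N[:,[0,2]].astype(np.float32),cv2.DIST_HUBER,0,.01,.01).ravel(); print("  dir",k.round(3),"ang",np.degrees(np.arctan(-k[1]/k[0])),"x at z=97",k[2]+(97-k[3])*k[0]/k[1],"zmax",np.percentile(N[:,2],99))
# socket rim by colour, top: lines of rectangle
for n,(u0,u1,v0,v1) in {"top":(232,260,162,194)}.items():
    g=cv2.cvtColor(S[n]["p"],cv2.COLOR_RGB2GRAY)[v0:v1,u0:u1]; print(g[::1,::1][4:-4,2:-2])
E
```

```text
tab top 73 c [ 453.3 -154.6] size [13.9 25.3] ang 63.0 z med 0.057
block top 176 c [ 454.1 -155. ] size [32.2 44.5] ang 63.8 z med 0.0254
tab scene 60 c [ 458.  -157.1] size [14.2 28.7] ang 67.2 z med 0.0552
block scene 160 c [ 457.6 -157. ] size [32.7 48.4] ang 65.5 z med 0.0237
housing top 6145 c [634.4 156.9] size [329.9 180.5] ang 86.5 z med 0.0865
housing scene 4660 c [635.7 155. ] size [330.1 186.4] ang 86.4 z med 0.0856
{'top': array([634.38580322, 156.85246277,  -3.52223969]), 'scene': array([635.65264893, 154.98158264,  -3.60731506])}
top socket low pts 310 floor z 62.5936509992088 uv bbox [ -42.11074323 -115.70156351   58.70248655] [  4.06575828 -82.15499239  79.99815765]
top bar 228 x [-134.6 -129.8 -124.4] y 0.5 108.2 z [100.  102.3 104.3]
top flap x [-84.5  80.8] y [ -8.6 152. ] z 102.5
top needle 654 y [134.7 140.6 157.3]
  dir [  0.667  -0.745 -32.37  205.519] ang 48.13513 x at z=97 64.878525 zmax 273.7634892361018
scene socket low pts 1304 floor z -748.4541192130293 uv bbox [ -63.81258124 -154.98136839 -764.93156347] [ 52.90692219 -25.01478608  79.9762788 ]
scene bar 
[... 1974 characters left out ...]
01  71  37  93 110 106 110 107 109 108 108 110 107 107 108 107 108
   64  80 110 108 109 108]
 [108  97  71  31 101 109 105 106 109 109 109 109 110 108 111 110 110 108
   65  83 111 107 108 110]
 [109  86  73  40 115 110 109 111 110 108 107 108 108 111 109 111 111 109
   61  87 111 108 110 110]
 [111  88  69  35  99  98  96  96  94  96  98  97  95  97  97  98  97  97
   70  92 109 110 109 108]
 [107  83  62  47  61  62  61  61  60  60  61  64  64  60  62  62  63  61
   69  95 108 108 110 108]
 [109  94  86  87  89  81  80  81  80  73  73  69  72  67  67  66  62  59
   71 101 109 108 108 109]
 [107 107 110 111 110 105 106 104 102  97  97  92  91  90  90  84  85  84
   81 104 111 107 108 110]]
```

```bash
cat >> h.py <<'E'
def Rdown(a):  # tool down, closing line at world angle a (deg)
    a=np.radians(a); y=np.array([np.cos(a),np.sin(a),0]); z=np.array([0,0,-1.]); return np.c_[np.cross(y,z),y,z]
def st(l=""): print(l,"t",round(robot.read_t(),2),"p",np.round(robot.read_position(),4),"F",np.round(robot.read_force(),1),"grip",round(robot.read_grip_width()*88,1),"ff",np.round(robot.read_finger_force(),1),flush=True)
E
python3 - <<'E'
from h import *
d=np.load("top0.npz")
g=cv2.cvtColor(d["p"],cv2.COLOR_RGB2GRAY)
m=np.zeros_like(g); m[162:194,230:262]=(g[162:194,230:262]<98)*255
c=max(cv2.findContours(m,cv2.RETR_EXTERNAL,cv2.CHAIN_APPROX_NONE)[0],key=cv2.contourArea).reshape(-1,2)
for z in (.085,.0865):
    r=cv2.minAreaRect((onplane("top",c,z)[:,:2]*1000).astype(np.float32)); print(z,r)
a=np.radians(-3.55); Ru=np.array([[np.cos(a),-np.sin(a)],[np.sin(a),np.cos(a)]])
print("depth socket centre",np.array([634.4,156.9])+Ru@[-19,-98.9])
for q in (64,244):
    print(q,robot.ik([.4548,-.1555,.15],Rdown(q)))
q=64 if abs(robot.ik([.4548,-.1555,.15],Rdown(64))[5])<abs(robot.ik([.4548,-.1555,.15],Rdown(244))[5]) else 244
robot.goto([.28,.44,.40],robot.read_tcp_rot()); st()
robot.move_gripper(.45)
robot.goto([.4548,-.1555,.13],Rdown(q)); st()
robot.servo_line([.4548,-.1555,.028]); st("down")
robot.move_gripper(0.0); st("grip")
robot.servo_line([.4548,-.1555,.16]); st("up")
p,dd=robot.grab_frame("scene"); np.savez("scene1.npz",p=p,d=dd)
p2,dd=robot.grab_frame("top"); np.savez("top1.npz",p=p2,d=dd)
im=np.hstack([cv2.resize(p[130:280,150:350],(400,300)),cv2.resize(p2[150:300,230:430],(400,300))])
cv2.imwrite("pics/grip.png",cv2.cvtColor(im,cv2.COLOR_RGB2BGR))
E
```

```text
0.085 ((608.5419311523438, 58.619895935058594), (41.49065399169922, 53.98775863647461), 86.4522933959961)
0.0865 ((608.3682250976562, 58.48375701904297), (41.42121887207031, 53.89741897583008), 86.45223236083984)
depth socket centre [609.31261447  59.36624642]
64 [   4.64242834    4.1876396   -26.95394205    0.          -58.85841834
 -120.64242834]
244 [  4.64242834   4.1876396  -26.95394205   0.         -58.85841834
  59.35757166]
 t 1.17 p [0.2796 0.4403 0.3984] F [-0.4 -0.  -0.9] grip 88.3 ff 0.0
 t 4.53 p [ 0.4554 -0.155   0.1303] F [ 1.4 -0.1 -0.5] grip 39.8 ff 0.0
down t 5.37 p [ 0.4555 -0.1554  0.0286] F [-1.7  0.6  0.4] grip 39.9 ff 0.0
grip t 6.19 p [ 0.4548 -0.1555  0.028 ] F [ 0.5  0.4 -0.2] grip 0.3 ff 0.0
up t 7.22 p [ 0.4542 -0.1554  0.1592] F [-0.3  0.5 -0.9] grip -0.2 ff 0.0
```

View pics/grip.png

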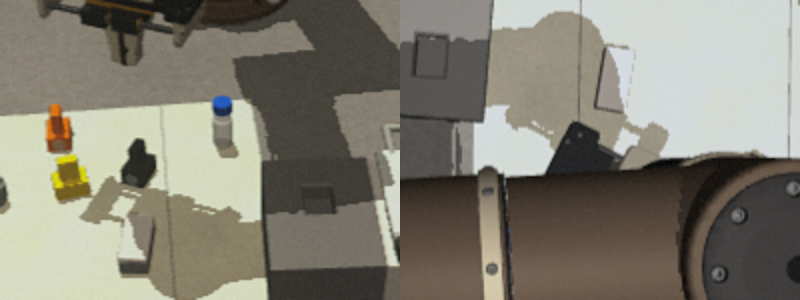

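The gripper closed on nothing. The module is still standing untouched at scene pixel (219,211). I'll compare where the fingers appear with where the reported TCP should project.

```bash
python3 - <<'E'
from h import *
def proj(n,P):
    f,cx,cy,V=cam(n); q=V[:3,:3]@np.array(P)+V[:3,3]; return (cx+f*q[0]/q[2],cy+f*q[1]/q[2],q[2])
p=robot.read_position(); print("proj tcp",proj("scene",p),"tab top",proj("scene",[.4545,-.155,.056]))
print(np.round(robot.read_tcp_rot(),3).tolist())
s=np.load("scene1.npz"); C=cloud("scene",s["d"])
for v in range(150,170,2): print(v,[tuple(np.round(C[v,u]*1000).astype(int)) for u in range(204,222,4)])
cv2.imwrite("pics/z.png",cv2.cvtColor(cv2.resize(s["p"][110:240,150:290],(700,650))[:600],cv2.COLOR_RGB2BGR))
E
```

```text
proj tcp (np.float64(214.75621837407076), np.float64(170.25069235351873), np.float64(1.24733324436971)) tab top (np.float64(218.06895568852465), np.float64(201.8093506171022), np.float64(1.3163771206327073))
[[0.899, -0.438, -0.002], [-0.438, -0.899, 0.0], [-0.002, 0.001, -1.0]]
150 [(np.int64(456), np.int64(-176), np.int64(222)), (np.int64(466), np.int64(-166), np.int64(229)), (np.int64(466), np.int64(-157), np.int64(228)), (np.int64(473), np.int64(-147), np.int64(232)), (np.int64(455), np.int64(-138), np.int64(219))]
152 [(np.int64(459), np.int64(-176), np.int64(219)), (np.int64(455), np.int64(-167), np.int64(215)), (np.int64(465), np.int64(-157), np.int64(222)), (np.int64(470), np.int64(-148), np.int64(225)), (np.int64(455), np.int64(-139), np.int64(213))]
154 [(np.int64(162), np.int64(-194), np.int64(0)), (np.int64(456), np.int64(-167), np.int64(210)), (np.int64(464), np.int64(-158), np.int64(215)), (np.int64(475), np.int64(-148), np.int64(223)), (np.int64(451), np.int64(-139), np.int64(204))]
156 [(np.int64(176), np.int64(-194), np.int64(3)), (np.int64(461), np.int64(-168), np.i
[... 886 characters left out ...]
(np.int64(218), np.int64(-194), np.int64(4)), (np.int64(216), np.int64(-182), np.int64(2)), (np.int64(219), np.int64(-170), np.int64(3)), (np.int64(216), np.int64(-158), np.int64(0)), (np.int64(217), np.int64(-147), np.int64(0))]
166 [(np.int64(223), np.int64(-194), np.int64(0)), (np.int64(225), np.int64(-182), np.int64(1)), (np.int64(223), np.int64(-171), np.int64(-1)), (np.int64(229), np.int64(-159), np.int64(2)), (np.int64(228), np.int64(-147), np.int64(0))]
168 [(np.int64(234), np.int64(-194), np.int64(1)), (np.int64(239), np.int64(-182), np.int64(4)), (np.int64(237), np.int64(-171), np.int64(2)), (np.int64(237), np.int64(-159), np.int64(1)), (np.int64(240), np.int64(-147), np.int64(2))]
```

View pics/z.png

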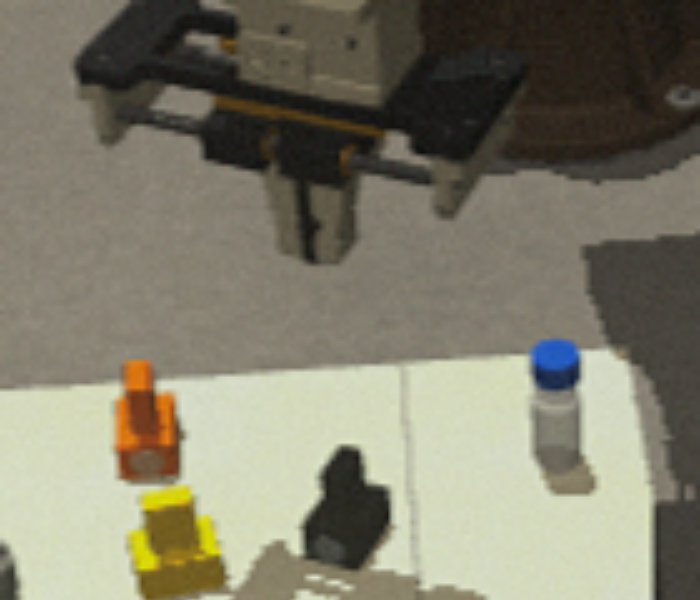

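The fingers are laterally right (column 214), but their tips sit at v≈162 where the TCP should be at 170. Depth puts them at z≈0.19, so the real tips are about 30 mm above the reported TCP. I'll retry lower with a guarded descent, then measure the block in the hand.

```bash
python3 - <<'E'
from h import *
robot.move_gripper(.45)
x,y=.4548,-.1555
robot.servo_line([x,y,.03]); st()
f0=robot.read_force()[2]
for z in (.022,.016,.010,.005,.001):
    robot.servo_line([x,y,z],speed=.05); robot.dwell(.08); f=robot.read_force()[2]; print(z,round(f-f0,1))
    if f-f0>4: robot.servo_line([x,y,z+.006],speed=.05); break
robot.move_gripper(0.0); st("grip")
E
```

```text
t 9.18 p [ 0.4554 -0.1555  0.0306] F [0.4 0.4 0.2] grip 39.5 ff 0.0
0.022 -0.8
0.016 0.0
0.01 -0.6
0.005 -0.0
0.001 0.6
grip t 11.48 p [ 0.4548 -0.1555  0.001 ] F [-0.1  0.3 -0.9] grip 14.0 ff 30.0
```

```bash
python3 - <<'E'
from h import *
robot.servo_line([.4548,-.1555,.13]); st("up")
robot.goto([.6088,.0589,.13],Rdown(266.45)); robot.dwell(.3); st("over")
out=[]
for n,(u,v) in {"scene":(245,120),"top":(170,100)}.items():
    p,d=robot.grab_frame(n); np.savez(n+"2.npz",p=p,d=d); out.append(cv2.resize(p[v:v+150,u:u+130],(400,461)))
cv2.imwrite("pics/over.png",cv2.cvtColor(np.hstack(out),cv2.COLOR_RGB2BGR))
E
```

```text
up t 12.49 p [ 0.454  -0.1554  0.1291] F [-0.   0.1 -2.1] grip 14.2 ff 30.0
over t 13.82 p [0.6087 0.0581 0.1304] F [ 0.1  0.6 -1.9] grip 14.2 ff 30.0
```

View pics/over.png

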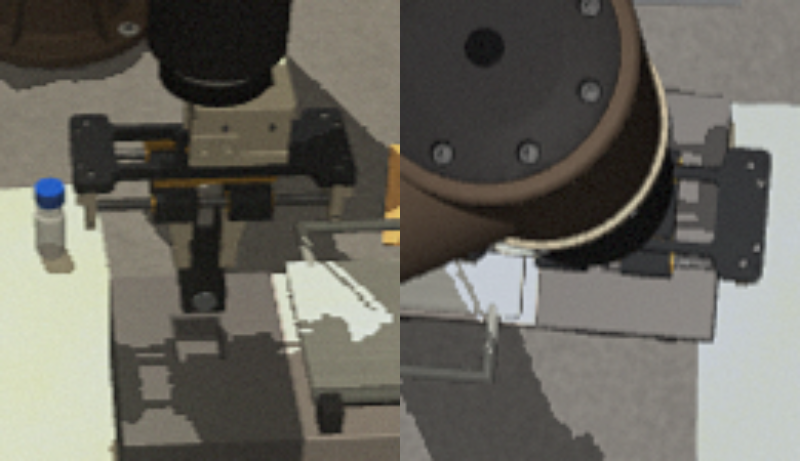

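The module hangs upright in the fingers over the socket; its face is at scene pixel (312,216) and the socket is visible below it. Next I measure the held block in the scene view against the socket in that same view.

```bash
python3 - <<'E'
from h import *
s=np.load("scene2.npz"); C=cloud("scene",s["d"])*1000; g=s["p"].max(-1)
box=np.zeros(g.shape,bool); box[195:228,295:330]=1
m=box&(C[...,2]>124)&(C[...,2]<158)&(C[...,0]>570)&(C[...,0]<650)&(g<75)
X=C[m]; print(len(X),"y",np.percentile(X[:,1],[2,98]),"z",np.percentile(X[:,2],[2,98]),"x",np.percentile(X[:,0],[2,50,98]))
k=cv2.fitLine(X[X[:,2]<148][:,:2].astype(np.float32),cv2.DIST_HUBER,0,.01,.01).ravel(); print("face dir deg",np.degrees(np.arctan2(k[1],k[0])), "pt",k[2:])
# pixel extents of face
ys,xs=np.where(m); print("cols",xs.min(),xs.max(),"rows",ys.min(),ys.max())
# socket in scene0: pixels inside housing top darker / low depth
s0=np.load("scene0.npz"); C0=cloud("scene",s0["d"])*1000
mm=np.zeros(g.shape,bool); mm[215:245,292:332]=1; mm&=(C0[...,2]<80)&(s0["d"]>.1); X=C0[mm]
print("socket low pts scene",len(X),"y",np.percentile(X[:,1],[2,98]),"x",np.percentile(X[:,0],[2,98]),"z",np.percentile(X[:,2],[5,50]))
ys,xs=np.where(mm); print("cols",xs.min(),xs.max(),"rows",ys.min(),ys.max())
gg=cv2.cvtColor(s0["p"],cv2.COLOR_RGB2GRAY); print(gg[220:240:2,296:326])
E
```

```text
177 y [39.89429336 70.17292476] z [130.57780156 156.9441732 ] x [609.10847545 629.11323166 634.55283697]
face dir deg 85.86708 pt [630.8081    54.259125]
cols 303 317 rows 207 221
socket low pts scene 193 y [42.29855876 75.32961979] x [582.17999133 613.38518607] z [59.59840091 63.30006389]
cols 301 316 rows 218 236
[[104 106 108 106 107 105 106 108 110 108 109 111 103 104 105 110 107 106
  105 110 107 110 107 109 107 107 108 107 109 108]
 [106 105 109 106  91  93  97  97 100  97  95  93 100 103  95 100  97  99
   94  98  96 102 106 106 110 103 109 107 107 102]
 [107 109 107 110  90  60  49  53  57  51  51  51  45  49  51  50  44  53
   49  51  79 102 105 107 108 101 106 106 104 101]
 [110 106 104 111  96  72  54  52  51  48  51  51  49  51  53  49  49  53
   46  46  73 102 109 105 105 104 106 107 105 106]
 [105 109 107 108 107  73  53  51  53  48  48  49  51  51  52  47  51  50
   51  41  62  86 106 103 107 107 105 112 106 105]
 [109 107 109 112 104  79  61  56  55  58  52  55  53  54  56  55  51  53
   53  43  53  79  98 106 108 108 109 107 111 112]
 [108 105 104 107 110  83  97 113 110 109 109 107 108 108 110 109 108 106
  108  83  53  71  95 105 109 107 103 109 102 105]
 [106 106 107 108 111  96  90 103 108 108 108 108 108 107 106 108 108 109
  106  97  55  62  86 100 108 109 103 108 103 106]
 [110 107 109 105 112 104  76  96 106 106 108 105 109 103 108 108 106 109
  108 106  69  41  77 103 106 107 107 108 108 105]
 [108 106 108 110 108 110 107 108 107 108 108 106 109 105 107 106 106 110
  107 109 105 106 107 109 104 108 107 105 109 105]]
```

```bash
python3 - <<'E'
from h import *
a=np.radians(-3.55)
print("scene rim far/near",onplane("scene",[[308,221.5],[310,237]],.085)*1000)
print("scene rim left/right at row 230",onplane("scene",[[300.7,230],[318.3,230]],.085)*1000)
f,cx,cy,V=cam("scene")
def proj(P): q=V[:3,:3]@np.array(P)+V[:3,3]; return cx+f*q[0]/q[2],cy+f*q[1]/q[2]
s=np.load("scene2.npz"); g=cv2.cvtColor(s["p"],cv2.COLOR_RGB2GRAY)
print(g[204:228,300:322])
print(proj([.6308,.0545,.129]),proj([.6308,.0545,.153]))
E
```

```text
scene rim far/near [[583.68474044  59.0770262   85.        ]
 [636.07916806  55.36021029  85.        ]]
scene rim left/right at row 230 [[610.62790301  37.25150141  85.        ]
 [615.25500207  78.67381454  85.        ]]
[[121  93  85  92  90  91  73  44  27  25  29  29  23  23  25  26  71  93
   93  92  92  76]
 [135 101  86  90  95  98  75  39  23  26  27  23  23  27  27  21  73  96
   92  90  90  85]
 [134 105  87  89  94  94  73  39  24  26  22  32  25  25  20  28  66  88
   75  77  83  78]
 [131 122  91  56  53  49  39  29  25  30  22  23  26  23  23  24  31  40
   56  66  66  69]
 [126 128  88  32  24  28  28  29  28  31  27  26  24  25  26  26  21  33
   57  61  62  64]
 [122 124  92  39  29  30  29  28  32  31  24  25  31  22  29  23  22  44
   97 115 111 113]
 [115 116  89  44  30  31  25  31  29  25  32  30  15  26  29  30  24  31
   95 117 117 114]
 [118 115  90  36  26  31  28  26  27  26  24  28  26  28  25  25  23  18
   92 115 117 116]
 [119 116  97  50  28  26  30  34  27  29  24  25  29  22  23  27  22  20
   93 122 118 116]
 [117 119 118  73  30  28  32  28  26  29 
[... 782 characters left out ...]
117 112 113]
 [102 100 108 106 101 102 100 102 105 105 104 103 105 101 106 103 104 114
  119 116 117 112]
 [ 92  80  78  81  82  78  75  70  70  67  68  68  60  56  56  66  89 110
  112 113 115 116]
 [ 95  63  52  52  55  51  54  50  53  46  53  53  49  47  49  57  83 114
  116 113 115 116]
 [ 99  67  52  50  51  49  55  44  50  50  55  54  50  53  53  51  81 109
  116 112 116 113]
 [105  78  58  47  49  57  57  52  48  50  54  50  51  52  50  43  52  92
  117 110 115 115]
 [108  83  59  49  52  50  53  56  51  51  54  52  53  51  54  42  43  61
  101 121 113 116]]
(np.float64(310.16699683228455), np.float64(221.80347259303178)) (np.float64(310.6750018360896), np.float64(214.07063768514553))
```

The held block is about 1.5 mm short of the socket centre in x and y. I'll apply that correction and insert with a guarded descent.

```bash
python3 - <<'E'
from h import *
x,y=.6099,.0598
robot.servo_line([x,y,.130],speed=.05); robot.dwell(.2); st(); f0=np.array(robot.read_force())
robot.servo_line([x,y,.092],speed=.06)
for z in np.arange(.089,.053,-.003):
    robot.servo_line([x,y,z],speed=.05); robot.dwell(.06); f=np.array(robot.read_force())-f0
    print(round(z,3),np.round(f,1),np.round(robot.read_position()[2],4))
    if f[2]>8: break
st()
E
```

```text
t 14.38 p [0.6099 0.0599 0.1299] F [-0.  -0.1 -1.4] grip 13.7 ff 30.0
0.089 [-0.6  0.7 -0.1] 0.0891
0.086 [-1.4 -0.4  0.5] 0.0859
0.083 [ 0.6  0.1 -0.3] 0.0828
0.08 [-0.2 -1.4  0.5] 0.0798
0.077 [ 1.6 -0.5 -0.6] 0.0768
0.074 [-0.7 -1.4 -0.8] 0.0738
0.071 [-0.6 -1.9 -2.1] 0.0708
0.068 [-0.3 -0.3 -0.6] 0.0678
0.065 [ 0.2 -1.7 -1.4] 0.0648
0.062 [ 0.7 -2.2  0.2] 0.062
0.059 [-5.9 -1.9 17.1] 0.0615
 t 18.55 p [0.6107 0.0598 0.0615] F [-5.9 -2.  15.8] grip 13.9 ff 30.0
```

The module is seated: contact came at 0.0615, matching the 61 mm floor, and the push reached about 16 N. Before going to the bar I check arm clearance to the needle offline and release.

```bash
python3 - <<'E'
from h import *
for n in("scene2","top2"):
    s=np.load(n+".npz"); C=cloud(n[:-1],s["d"])*1000
    for lo,hi in((60,90),(90,120),(120,200),(-100,-60)):
        m=(s["d"]>.1)&(C[...,2]>200)&(C[...,1]-58>lo)&(C[...,1]-58<hi)&(C[...,0]>350)&(C[...,0]<700)
        if n=="scene2": m&=C[...,0]>520
        print(n,lo,hi,m.sum(),np.percentile(C[m][:,2],[0,5,50,100]).round() if m.any() else "", np.percentile(C[m][:,0],[0,100]).round() if m.any() else "")
robot.dwell(.3); st()
robot.move_gripper(.42)
robot.servo_line([.6099,.0598,.13],speed=.2); st("up")
print([ (q,np.round(robot.ik([.508,.218,.13],Rdown(q)),1)) for q in (-3.55,176.45)])
robot.goto([.45,.07,.20],Rdown(176.45)); st("rot"); print(np.round(robot.read_qpos(),1))
out=[]
for n,(u,v) in {"scene":(245,120),"top":(140,100)}.items():
    p,d=robot.grab_frame(n); np.savez(n+"3.npz",p=p,d=d); out.append(cv2.resize(p[v:v+150,u:u+130],(400,461)))
cv2.imwrite("pics/seated.png",cv2.cvtColor(np.hstack(out),cv2.COLOR_RGB2BGR))
C=cloud("scene",d:=np.load("scene3.npz")["d"])*1000
b=np.zeros(d.shape,bool); b[185:245,290:335]=1
m=b&(abs(C[...,0]-609)<14)&(abs(C[...,1]-58)<9)&(C[...,2]>100); print("tab top z",np.percentile(C[m][:,2],[50,80,95]),m.sum())
m=b&(abs(C[...,0]-609)<20)&(abs(C[...,1]-58)<15)&(C[...,2]<100); print("block z",np.percentile(C[m][:,2],[10,50,90]),m.sum())
E
```

```text
scene2 60 90 1242 [229. 246. 538. 588.] [552. 656.]
scene2 90 120 860 [261. 273. 563. 592.] [522. 654.]
scene2 120 200 1925 [492. 512. 561. 593.] [523. 608.]
scene2 -100 -60 512 [229. 241. 270. 275.] [565. 646.]
top2 60 90 10223 [236. 569. 648. 711.] [365. 626.]
top2 90 120 11240 [523. 567. 636. 710.] [365. 612.]
top2 120 200 11110 [547. 578. 606. 694.] [378. 601.]
top2 -100 -60 759 [243. 269. 271. 276.] [562. 641.]
 t 18.85 p [0.6107 0.0598 0.0615] F [-5.4 -2.3 16.5] grip 13.9 ff 30.0
up t 20.0 p [0.6101 0.06   0.1308] F [-1.   0.8 -0.4] grip 37.0 ff 0.0
[(-3.55, array([ 43.5,  12.2, -20.2,   0. , -57.7, 132.9])), (176.45, array([ 43.5,  12.2, -20.2,   0. , -57.7, -47.1]))]
rot t 21.54 p [0.45   0.07   0.1996] F [ 0.4 -0.3 -0. ] grip 37.0 ff 0.0
[ 33.7  -0.8 -25.3  -0.  -65.6 -37.2]
tab top z [116.30270535 118.01388908 119.3695489 ] 68
block z [83.15586341 86.16255802 93.93822303] 118
```

View pics/seated.png

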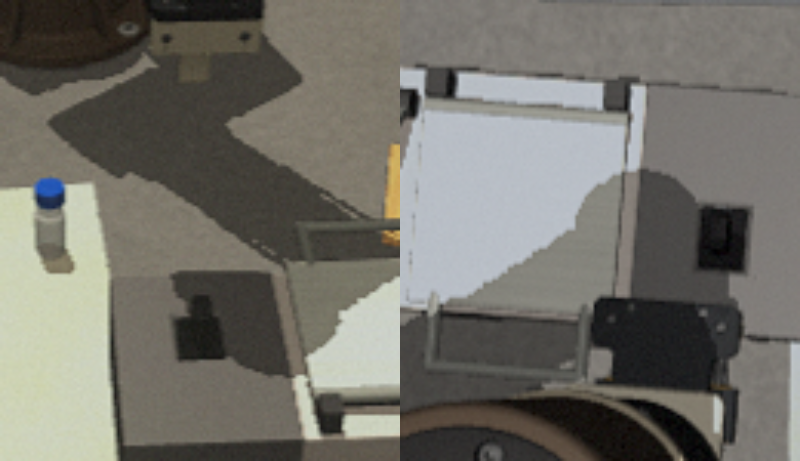

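The module sits flush: block top at about 86 mm, tab top at about 117 mm, rim showing evenly around it, flap shut. Now the bar.

```bash
cat >> h.py <<'E'
A=np.radians(-3.55); RU=np.array([[np.cos(A),-np.sin(A)],[np.sin(A),np.cos(A)]])
def u2w(ux,uy): return np.array([.6344,.1569])+RU@np.array([ux,uy])+[.0008,.0005]
E
python3 - <<'E'
from h import *
b=u2w(-.130,.0540); print(b)
robot.goto([*b,.13],Rdown(176.45)); st(); f0=np.array(robot.read_force())
robot.servo_line([*b,.08],speed=.12)
for z in (.070,.060,.051):
    robot.servo_line([*b,z],speed=.06); f=np.array(robot.read_force())-f0; print(z,np.round(f,1))
    if f[2]>6: break
p,d=robot.grab_frame("scene"); np.savez("scene4.npz",p=p,d=d)
robot.move_gripper(0.); robot.dwell(.1); st("grip")
p2,d=robot.grab_frame("top")
cv2.imwrite("pics/bar.png",cv2.cvtColor(np.hstack([cv2.resize(x[v:v+150,u:u+130],(400,461)) for x,u,v in((p,310,120),(p2,120,100))]),cv2.COLOR_RGB2BGR))
E
```

```text
[0.50879311 0.21934592]
 t 22.38 p [0.5087 0.2196 0.1292] F [ 0.3 -0.5  0.4] grip 37.3 ff 0.0
0.07 [-0.8  0.5  0.1]
0.06 [ 0.8 -0.3 -0. ]
0.051 [-0.  -0.6  0.5]
grip t 24.6 p [0.5091 0.2194 0.0511] F [ 2.1 -1.1 -0.2] grip 9.1 ff 30.0
```

```bash
cat >> h.py <<'E'
def tcp_at(th,z0=.051): # hinge 190 mm behind bar
    return np.array([*u2w(.060-.190*np.cos(th),.0540),z0+.190*np.sin(th)])
def measure(tag):
    c=np.array([634.4,156.9]); res={}
    for n in("scene","top"):
        p,d=robot.grab_frame(n); np.savez(n+tag+".npz",p=p,d=d); X=cloud(n,d)*1000
        U=np.concatenate([(X[...,:2]-c)@RU,X[...,2:]],-1)
        dx=60-U[...,0]; dz=U[...,2]-97; r=np.hypot(dx,dz); th=np.arctan2(dz,dx); ok=(d>.1)&(dx>0)
        for nm,m in{"flap":ok&(U[...,1]>-10)&(U[...,1]<118)&(r>25)&(r<140)&(th>.3)&(th<1.2),"needle":ok&(U[...,1]>130)&(U[...,1]<165)&(r>40)&(r<222)&(th>.45)&(th<1.05)}.items():
            k=U[m]
            if len(k)<30: print(n,nm,"few",len(k)); continue
            q=cv2.fitLine(k[:,[0,2]].astype(np.float32),cv2.DIST_HUBER,0,.01,.01).ravel(); a=np.arctan2(-q[1],q[0]) if q[0]*q[1]<0 else 0
            print(n,nm,len(k),"line ang",round(float(np.arctan(-q[1]/q[0])),4),"polar med",round(float(np.median(th[m])),4),"x at z97",round(float(q[2]+(97-q[3])*q[0]/q[1]),1),"resid",round(float(np.std((k[:,0]-q[2])*q[1]-(k[:,2]-q[3])*q[0])),1))
E
python3 - <<'E'
from h import *
f0=np.array(robot.read_force())
for th in np.arange(.1,.81,.1):
    robot.servo_line(tcp_at(th),speed=.1); f=np.array(robot.read_force())-f0; print(round(th,2),np.round(f,1),round(robot.read_grip_width()*88,1))
    if np.linalg.norm(f)>25: break
robot.dwell(.2); st(); measure("5")
p=np.load("scene5.npz")["p"];p2=np.load("top5.npz")["p"]
cv2.imwrite("pics/lift.png",cv2.cvtColor(np.hstack([cv2.resize(x[v:v+170,u:u+150],(400,453)) for x,u,v in((p,300,110),(p2,90,90))]),cv2.COLOR_RGB2BGR))
E
```

```text
0.1 [ 2.1  0.2 -1.5] 9.1
0.2 [ 2.9 -0.5 -3.8] 8.9
0.3 [ 2.9 -1.  -4.2] 9.1
0.4 [ 1.  -0.6 -4. ] 9.0
0.5 [-1.7  1.3 -3.1] 9.2
0.6 [-7.1  0.5  1.8] 9.2
0.7 [-10.5   0.9   4.2] 9.0
0.8 [-14.1   0.8   8.9] 8.7
 t 27.58 p [0.5643 0.2157 0.1874] F [-10.5   0.5   7.9] grip 9.1 ff 30.0
scene flap 2871 line ang 0.7809 polar med 0.8473 x at z97 67.7 resid 2.1
scene needle 413 line ang 0.8449 polar med 0.8701 x at z97 64.1 resid 6.6
top flap 1168 line ang 0.7815 polar med 0.8421 x at z97 67.2 resid 0.8
top needle few 0
```

View pics/lift.png

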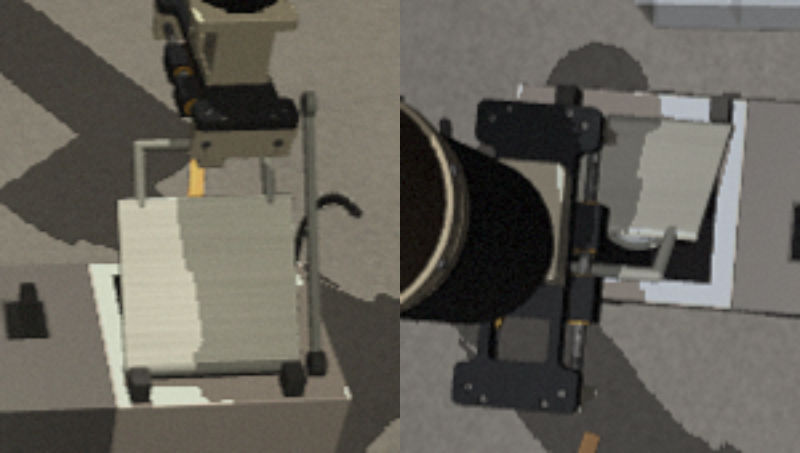

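The flap is up at about 0.78 rad, held by the bar; the needle stands at its side at scene crop (310,100)-(315,360), a little steeper. Now I refine the needle angle from all the stored frames.

```bash
python3 - <<'E'
from h import *
c=np.array([634.4,156.9])
for f in("scene0","top0","scene1","scene3","scene5"):
    n=f[:-1]; s=np.load(f+".npz"); d=s["d"]; X=cloud(n,d)*1000; U=np.concatenate([(X[...,:2]-c)@RU,X[...,2:]],-1)
    dx=60-U[...,0]; dz=U[...,2]-97; r=np.hypot(dx,dz); th=np.arctan2(dz,dx)
    m=(d>.1)&(dx>0)&(r>30)&(r<225)&(abs(th-.85)<.15)&(U[...,1]>128)&(U[...,1]<158); k=U[m]; a=.845; off=0
    e=np.array([np.cos(a),np.sin(a)])
    Q=np.c_[60-k[:,0],k[:,2]-97]
    for w in(14,10,8,7,7,7,7,7):
        nrm=np.array([-np.sin(a),np.cos(a)]); ds=Q@nrm; 
        if w==14: off=np.median(ds)
        g=abs(ds-off)<w; L=cv2.fitLine(Q[g].astype(np.float32),cv2.DIST_HUBER,0,.01,.01).ravel(); a=np.arctan2(L[1],L[0])%np.pi; off=np.array([-np.sin(a),np.cos(a)])@L[2:]
    R=Q[g]@[np.cos(a),np.sin(a)]; print(f,g.sum(),"angle",round(a,4),"off",round(off,1),"r",R.min().round(),R.max().round(),"sd",np.std((Q[g]@[-np.sin(a),np.cos(a)])).round(1),"y",np.median(k[g][:,1]).round(1))
# triangulated tip and hub
P,e=tri([[103.5,192.5]],[[415.8,147.2]]); H,e2=tri([[142,133]],[[418.5,246.5]])
for p,e in((P,e),(H,e2)): print("tri",np.round(p*1000,1),"miss mm",round(e*1000,1),"unit",np.round((p[:2]*1000-c)@RU,1))
u=(P[:2]*1000-c)@RU; print("tip polar about (60,97)",np.arctan2(P[2]*1000-97,60-u[0]),np.hypot(P[2]*1000-97,60-u[0]))
st()
E
```

```text
scene0 377 angle 0.8531 off 2.1 r 32.0 225.0 sd 2.6 y 136.8
top0 351 angle 0.8391 off 3.4 r 30.0 224.0 sd 2.2 y 137.0
scene1 376 angle 0.8508 off 2.6 r 31.0 225.0 sd 2.7 y 136.6
scene3 371 angle 0.8431 off 3.6 r 32.0 224.0 sd 2.7 y 136.7
scene5 379 angle 0.8424 off 3.4 r 32.0 225.0 sd 2.8 y 136.5
tri [556.  301.  264.3] miss mm 1.3 unit [-87.2 139. ]
tri [704.2 292.2  96.2] miss mm 0.3 unit [ 61.3 139.4]
tip polar about (60,97) 0.8492316365471769 222.80134543692088
 t 27.68 p [0.5642 0.2157 0.1874] F [-10.9   1.2   7.9] grip 9.2 ff 30.0
```

```bash
cat >> h.py <<'E'
def nudge(dth,out=0,th=.82):
    p=np.array(robot.read_position()); dx=.19*dth*np.sin(th)-out*np.cos(th); dz=.19*dth*np.cos(th)+out*np.sin(th)
    p[:2]+=RU@[dx,0]; p[2]+=dz; robot.servo_line(p,speed=.04); robot.dwell(.3); st("nudge")
E
python3 - <<'E'
from h import *
nudge(.064,.002); measure("6"); measure("7")
E
```

```text
nudge t 28.42 p [0.5726 0.2153 0.1958] F [ 5.4 -0.9 -9.3] grip 9.0 ff 30.0
scene flap 2890 line ang 0.8453 polar med 0.9081 x at z97 66.9 resid 2.1
scene needle 408 line ang 0.8457 polar med 0.8705 x at z97 64.2 resid 6.7
top flap 1112 line ang 0.8432 polar med 0.9059 x at z97 66.6 resid 0.8
top needle few 0
scene flap 2897 line ang 0.8457 polar med 0.9081 x at z97 66.8 resid 2.2
scene needle 405 line ang 0.8486 polar med 0.869 x at z97 63.4 resid 6.6
top flap 1121 line ang 0.846 polar med 0.9044 x at z97 66.3 resid 0.8
top needle few 0
```

```bash
python3 - <<'E'
from h import *
st(); print(robot.job_done())
E
```

```text
t 28.62 p [0.5726 0.2152 0.1958] F [ 6.  -1.9 -9.2] grip 9.0 ff 30.0
the job is handed in; nothing more can be done
None
```

I seated the module flush with about a 16 N push while the flap was shut, then lifted the flap to about 0.845 rad, matching the needle to within about 0.01 rad. I handed the job in at 28.6 s with the bar still gripped; the first grasp closed on nothing without disturbing anything, and no verdict was returned.

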